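Put up the bench spatter screen on its sprung prop leg

TASK

The sheet-steel spatter screen lies on its face on the welding bench with its prop leg folded against its back. Swing the leg out against its spring until it passes over centre and snaps home against its stop; then, keeping its bottom edge about where it is, tip the screen up past upright and ease it gently back, without letting it drop, until it stands on its own, leaning on the leg. Leave everything else on the bench where it is.

Things in the scene. Friction and masses are not known exactly. Their poses are not given: they have to be found in the camera images.
- screen: screen, flat on its face at the start: steel sheet 240 wide x 240 high, rims folded 16 mm to the face, dark green glass in its lower half; 0.75 to 1.1 kg in all. Origin: middle of the bottom edge, on the table. Own x runs up the screen to the handle (top rim at x 240), y along its width, z out of its back (sheet's back at z 16). Standing, own x leans 0.47 rad off vertical, to the leg's side.
- bottom_edge (a point): middle of the round rubber strip, 16 mm thick and 240 long along y, that is the screen's bottom edge (x 0, z 8 mm in the screen's own frame). The screen rolls on it when tipped up, about 16 mm towards the side where the leg will stand; with the leg out it balances when tipped up by about 80 degrees and then leans to the leg.
- handle (a point): middle of the handle's straight bar, a 10 mm steel rod, 120 mm along the screen's y, 55 mm beyond the top rim (x 295, z 30 mm in the screen's own frame); the opening between bar and rim is 50 x 110 mm. When the screen stands on its leg the bar is 261 mm above the table and 153 mm behind the bottom edge, on the leg's side.
- leg_pivot (a point): middle of the leg's hinge axis, which runs along the screen's y near its top (x 185, z 41 mm in the screen's own frame)
- leg_toe (a point): middle of the toe bar, the cross bar of the U-shaped leg, along the screen's y: bare tube 14 mm thick, 88 mm long, between two 8 mm arms 110 mm apart; 170 mm from the hinge axis. Folded, it lies just inside the bottom edge, at x 15, z 51 mm in the screen's own frame, with 28 mm clear beneath it. Standing, it is on the table 191 mm behind the bottom edge.
- leg (a joint): leg angle, rad: 0 folded (leg points to the bottom edge, 3 degrees off the sheet), growing as the toe swings up off the back; 0.89 locked at its stop. A spring holds it at either end: lying, it takes 2.8 N at the toe at first and nothing at dead centre near 0.55; beyond that it snaps to the stop by itself. The light screen tips or slides if the toe is pulled over 4 N or askew.
- tape: bystander: yellow and black tape measure 70 x 40 x 64, beside the screen; origin under its middle
- magnet_square: bystander: triangular magnetic welding square of flat bars, about 110 x 110 x 18; origin near its middle, on the table
- wire_brush: bystander: wooden-handled wire brush 240 x 42 x 20, lying beside the screen; origin under its middle, own x along it
- mallet: bystander: rubber mallet 290 long, head 68 thick; origin under its middle, own x from handle to head
- g_clamp: bystander: forged G-clamp lying flat, 290 x 130 x 28; origin under the middle of its frame
- spatter_can: bystander: upright spray can, 66 diameter x 190; origin under its middle
- weld_job: bystander: the job, a 50 mm square tube 100 high tacked upright on a 150 x 110 x 10 plate; origin under the plate's middle

How it is judged:
By the outcome, as a careful person would: the job done as asked, in the order asked, and still so for the second after the job is handed in, with the robot touching nothing.
It also fails if it takes over 72 s, if anything falls off the work surface, if the arm or the gripper's body presses on something with over 40 N, if the wrist force passes 120 N, or if a joint passes its speed limit or range.

ROBOT

A 6-joint arm with a two-finger parallel gripper is mounted at the origin on the work surface. World frame = base frame: x ahead of the robot, y to its left, z up, the work surface at z = 0. Lengths are in m, angles in rad, forces in N, time in s.
With the tool pointing down it reaches from about 0.325 to 0.775 m from the base axis. Payload 5.5 kg.
Tool frame: the origin (TCP) lies between the finger pads; the fingertips stand 8 mm ahead of it and the grasp point (between the pads) lies 11 mm behind it (tcp_to_tips is the distance from the TCP to the fingertips, in m); z points along the fingers, y is the line along which they close (so a half turn about z gives the same grasp; the last joint's range is limited). The gripper opens to 88 mm and grips with 3 to 60 N. Pads are 20 mm wide; open, the fingers measure 115 mm over their backs; the gripper's body (75 mm by 178 mm) begins 61 mm behind the grasp point.
Start: joints at [-1.316, 0.091, 1.231, -0, 1.82, -0.057], TCP at [0.184, -0.571, 0.231] pointing down, gripper open.
Joint ranges: [-2.87, 2.87], [-0.86, 2.18], [0.17, 2.46], [-1.51, 4.65], [0.06, 2.69], [-2.65, 2.65]. Speed limits (rad/s): [2.57, 2.57, 3.01, 3.14, 3.14, 3.14].

INTERFACE

Orientations are given as a unit quaternion [w, x, y, z].
In Python, from bench import * gives the robot as it stands. Calls block until the motion is done:
- move_to(position, orientation): joint-space move of the TCP to a pose.
- move_l(position, speed=0.15, orientation=None): straight line of the TCP; orientation=None keeps the orientation; speed is the mean speed in m/s.
- movej(angles): joint-space move.
- gripper_open() and close(): open the fingers fully, or close them until they stop; the grip force is fixed at half the most.
- hold(seconds).
- inverse_kinematics(position, orientation): joint angles nearest the present ones, or None.
- state(): the state.
- get_image(name): name is "side" or "top" or "wrist"; returns a dict with "frame" (400x640x3 uint8, blue, green, red), "depth" (400x640 float32, m along the optical axis (not along the pixel's ray), 0 where there is no reading), "camera_matrix" (3x3 intrinsics, pixels), "k1" (the pictures are not rectified: a ray, as slopes to the right and down, at radius r is drawn at 1 + k1 r^2 times it, then the intrinsics apply), "view" (4x4, takes a point from world to camera coordinates). Camera axes: x right, y up, looking along -z (the intrinsics and any distortion apply to the point x, -y, -z); pixel columns grow to the right and rows downward; lengths in m; the calibration is good to about 2 mm. A picture is of the moment at which its call begins.
A pose or a line that the arm cannot do raises IKError and nothing moves.
- job_done(): hands the job in; it is judged then, once.
The state is a dict: "time": time; "joint_pos": joint angles; "dq": joint speeds; "joint_torque": joint torques, N m; "ee_pos": TCP position; "ee_rot": TCP orientation; "ft_force": force on the tool from outside, world axes, zero at the start; "moment": the same for the moment, N m; "finger_gap": finger opening in m; "finger_force": force on a finger pad.
Only numpy, scipy, OpenCV 4.12 (cv2) and the standard library are available. Lean on these libraries where they do the work, as an engineer would, in place of code of your own. Each camera call takes 0.05 s, during which the arm holds its last target. There are 200 camera calls.

## Working session

There is one attempt and no reset: what is moved stays moved. The work goes in short steps, each a Python script; the robot and the scene stay as the last script left them, time stands still between calls to the robot, and variables do not carry over. Pictures are saved under pics/ and viewed, at most 10 in all, crops included, and the job is handed in when it is done.

```bash
mkdir -p pics; ls; python3 - <<'E'
from bench import *
import cv2,numpy as np
for n in("top","side"):
    g=get_image(n); cv2.imwrite(f"pics/{n}0.png",g["frame"]); np.savez(f"{n}0.npz",**g)
    print(n,g["camera_matrix"],g["k1"],g["view"])
print(state())
E
```

```text
pics
top [[428.26165508   0.         322.50062621]
 [  0.         428.26165508 194.81370373]
 [  0.           0.           1.        ]] -0.11228784930555573 [[ 1.39380518e-03 -9.99939973e-01 -1.08677734e-02  2.86766117e-02]
 [ 9.93230609e-01  1.21986261e-04  1.16159123e-01 -5.79159110e-01]
 [-1.16150824e-01 -1.09561084e-02  9.93171158e-01 -1.37918115e+00]
 [ 0.00000000e+00  0.00000000e+00  0.00000000e+00  1.00000000e+00]]
side [[499.22790837   0.         309.56440252]
 [  0.         499.22790837 202.55628546]
 [  0.           0.           1.        ]] 0.004448221288644773 [[-0.77067275 -0.63715806 -0.00965008  0.4382838 ]
 [ 0.33955357 -0.42342661  0.83988885 -0.22383106]
 [-0.53922805  0.64400273  0.54267264 -1.55195877]
 [ 0.          0.          0.          1.        ]]
{'time': 0.1, 'joint_pos': array([-1.31571504e+00,  9.17852363e-02,  1.23173281e+00, -1.95166409e-05,
        1.81977524e+00, -5.66915960e-02]), 'dq': array([-1.29953187e-03, -1.03955179e-03, -1.88029412e-03, -6.62564569e-04,
        9.77797720e-05, -1.90731832e-03]), 'joint_torque': array([ 2.30133970e-03, -4.47857916e+01, -4.07570708e+01,  7.00726546e-02,
        2.84056255e-02, -1.08631566e-04]), 'ee_pos': array([ 0.1839853 , -0.57084726,  0.22963737]), 'ee_rot': array([-8.45200206e-04,  9.87874308e-01,  1.55253431e-01, -9.36217644e-05]), 'ft_force': array([0.15778829, 0.65408381, 0.29998249]), 'moment': array([-0.00070415,  0.02754118,  0.01033848]), 'finger_force': 0.0, 'finger_gap': 0.08763153465476269}
```

View pics/top0.png

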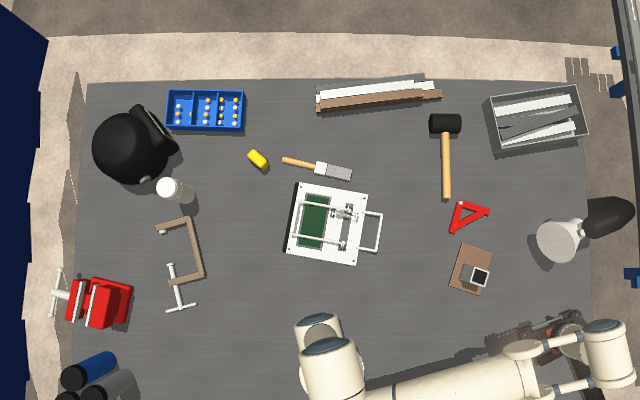

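View pics/side0.png

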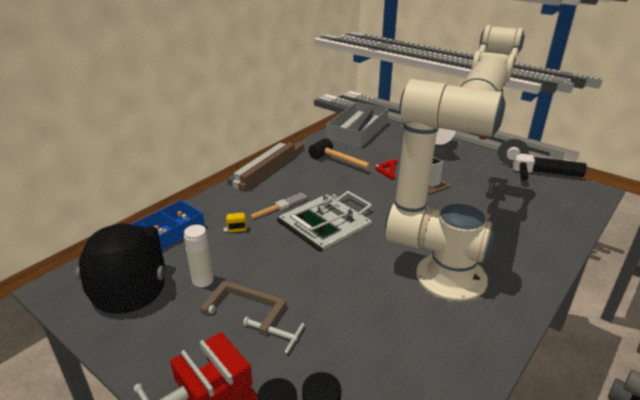

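The top view shows the screen at about (328,224), with its bottom edge to the left at about (292,218) and its handle to the right at about (379,232). The brush is above it, and the tape is at (257,159). I'll zoom in on it next.

```bash
cat > h.py <<'E'
import numpy as np, cv2
from scipy.spatial.transform import Rotation as R
def ray(g,u,v):
    K=g["camera_matrix"];k=float(g["k1"]);V=g["view"]
    d=np.array([(u-K[0,2])/K[0,0],(v-K[1,2])/K[1,1]]);s=d.copy()
    for _ in range(20): s=d/(1+k*(s@s))
    Rw=V[:3,:3].T; c=-Rw@V[:3,3]
    return c,Rw@np.array([s[0],-s[1],-1.])
def onz(g,u,v,z):
    c,d=ray(g,u,v); return c+d*(z-c[2])/d[2]
def depthpt(g,u,v):
    c,d=ray(g,u,v); return c+d*float(g["depth"][int(v),int(u)])
def proj(g,p):
    K=g["camera_matrix"];q=g["view"]@np.append(p,1);s=np.array([q[0],-q[1]])/-q[2]
    s=s*(1+float(g["k1"])*(s@s)); return K[0,0]*s[0]+K[0,2],K[1,1]*s[1]+K[1,2]
def quat(Rm):
    q=R.from_matrix(Rm).as_quat(); return np.array([q[3],*q[:3]])
E
python3 - <<'E'
from h import *
g=dict(np.load("top0.npz"))
f=g["frame"]
cv2.imwrite("pics/crop0.png",cv2.resize(f[170:275,270:400],None,fx=5.5,fy=5.5,interpolation=cv2.INTER_CUBIC))
x,y=(300,230); print(depthpt(g,300,225),depthpt(g,250,225))
m=(f.min(2)>150).astype(np.uint8); m[:170]=0;m[280:]=0;m[:,:275]=0;m[:,400:]=0
c=max(cv2.findContours(m,0,2)[0],key=cv2.contourArea)
print(cv2.approxPolyDP(c,3,True)[:,0].tolist())
E
```

```text
[0.48009669 0.10351501 0.0214506 ] [0.48051647 0.27327011 0.00256088]
[[299, 182], [286, 253], [355, 265], [359, 248], [376, 251], [382, 213], [364, 210], [368, 194]]
```

View pics/crop0.png

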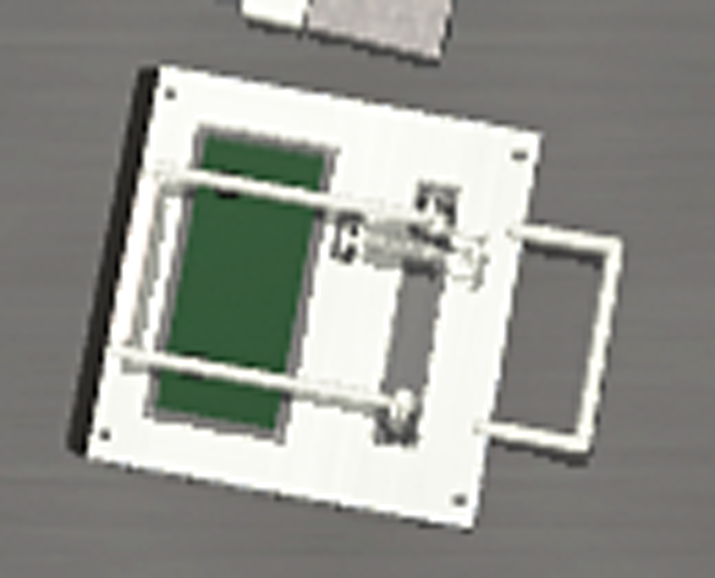

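Crop: toe bar centred at crop (148,262), i.e. px (297,218). The handle bar runs from crop (615,245) to (588,445), and the sheet corners are clear. Next I'll fit the frame and look from the wrist camera above the screen.

```bash
python3 - <<'E'
from h import *
from bench import *
g=dict(np.load("top0.npz"))
px=lambda a,b:(270+(a+.5)/5.5-.5,170+(b+.5)/5.5-.5)
c=[onz(g,*px(*p),.016)[:2] for p in((160,66),(88,458),(475,525),(540,135))]
print(np.round(c,4).tolist())
u=(c[2]-c[1])+(c[3]-c[0]);u/=np.linalg.norm(u)
hb=onz(g,*px(603,343),.030);tb=onz(g,*px(148,262),.051)
print("u",u,"edges",[np.linalg.norm(c[i]-c[(i+1)%4]) for i in range(4)],"handle",hb,"toe",tb,"dist",(hb-tb)[:2]@u)
o=tb[:2]-.015*u; print("origin from toe",o,"from handle",hb[:2]-.295*u)
U=np.append(u,0)
m=(tb+hb)/2
Rm=np.c_[np.cross(U,[0,0,-1]),U,[0,0,-1]]
for s in(1,-1):
    q=quat(Rm@np.diag([s,s,1])); p=[tb[0],tb[1],.27]; print(s,q,inverse_kinematics(p,q),inverse_kinematics([hb[0],hb[1],.03],q),inverse_kinematics(list(np.r_[hb[:2]-.45*u,.26]),q))
np.savez("f0.npz",u=u,hb=hb,tb=tb)
E
```

```text
[[0.6259, 0.1094], [0.3882, 0.1509], [0.3487, -0.081], [0.5835, -0.122]]
u [-0.17400871 -0.98474411] edges [np.float64(0.24130384053975007), np.float64(0.23528409391274474), np.float64(0.23834105614983686), np.float64(0.23522215639171726)] handle [ 0.4569632  -0.15708793  0.03      ] toe [0.50392159 0.11317896 0.051     ] dist 0.27431490339880393
origin from toe [0.50653172 0.12795012] from handle [0.50829577 0.13341158]
1 [ 0.          0.99617873 -0.0873381   0.        ] [ 1.55051721e-01 -1.21572601e-01  1.37131718e+00 -4.44089210e-16
  1.89184807e+00  1.90074708e+00] [-4.01530408e-01 -1.72092854e-01  1.84431663e+00 -4.44089210e-16
  1.46936887e+00  1.34416495e+00] [ 4.34736366e-01  1.18307847e-01  1.14951272e+00 -4.44089210e-16
  1.87377209e+00  2.18043173e+00]
-1 [0.         0.0873381  0.99617873 0.        ] [ 1.55051721e-01 -1.21572601e-01  1.37131718e+00 -4.44089210e-16
  1.89184807e+00 -1.24084557e+00] [-4.01530408e-01 -1.72092854e-01  1.84431663e+00 -4.44089210e-16
  1.46936887e+00 -1.79742770e+00] [ 4.34736366e-01  1.18307847e-01  1.14951272e+00 -4.44089210e-16
  1.87377209e+00 -9.61160927e-01]
```

```bash
python3 - <<'E'
from h import *
from bench import *
d=np.load("f0.npz");u=d["u"];U=np.append(u,0)
Rm=np.c_[np.cross(U,[0,0,-1]),U,[0,0,-1]]@np.diag([-1,-1,1])
q=quat(Rm)
tb=d["tb"]
move_to([tb[0],tb[1],.27],q)
g=get_image("wrist");cv2.imwrite("pics/w1.png",g["frame"]);np.savez("w1.npz",**g)
print(state()["ee_pos"],state()["ft_force"],proj(g,tb),proj(g,d["hb"]),state()["time"])
E
```

```text
[0.50410771 0.11250189 0.26989391] [-0.24434694  0.61121949 -0.36097666] (np.float64(323.12381165813235), np.float64(176.26181312891572)) (np.float64(95.11513427407098), np.float64(174.39625107871043)) 2.825
```

View pics/w1.png

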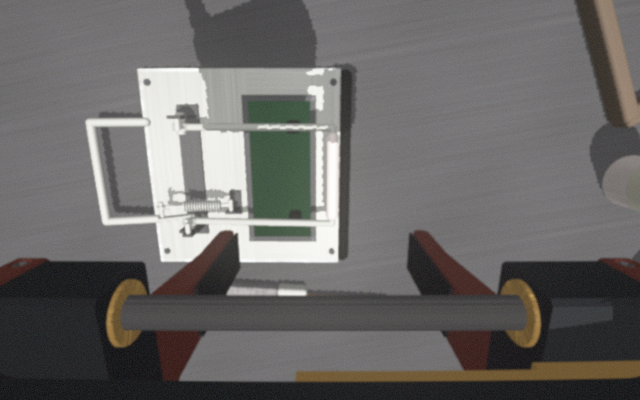

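The wrist view shows the toe bar at x≈333, rows 130–222, and the handle bar from (91,121) to (104,222). My prediction for the toe was off by about 10 px, so I'll refine it.

```bash
python3 - <<'E'
from h import *
g=dict(np.load("w1.npz"));t=dict(np.load("top0.npz"))
f=g["frame"]
for v in(140,150,160,170,190,200,210):
    r=f[v,318:350].min(1).astype(int);print(v,r.tolist())
for v in (135,150,170,190,210):
    r=f[v,85:112].min(1).astype(int);print(v,r.tolist())
print([np.round(depthpt(g,x,v),4).tolist() for x,v in((333,150),(333,190),(333,210),(93,140),(97,171),(101,200))])
for p,z in (((335,130),.051),((333,222),.051),((91,121),.03),((104,222),.03),((138,69),.016),((160,262),.016),((340,68),.016),((339,262),.016)): print(p,np.round(onz(g,*p,z),4))
E
```

```text
140 [245, 244, 242, 230, 193, 165, 159, 159, 168, 173, 177, 188, 186, 185, 188, 187, 183, 173, 169, 172, 183, 173, 116, 66, 64, 71, 63, 71, 67, 62, 64, 70]
150 [245, 245, 242, 229, 190, 166, 159, 157, 172, 207, 233, 242, 249, 252, 252, 252, 251, 247, 241, 231, 204, 157, 102, 73, 64, 62, 68, 68, 65, 68, 60, 77]
160 [246, 246, 245, 235, 206, 174, 159, 161, 170, 205, 231, 244, 249, 251, 253, 253, 251, 247, 239, 228, 209, 169, 115, 72, 63, 67, 65, 68, 68, 66, 65, 74]
170 [247, 246, 244, 242, 223, 183, 157, 160, 173, 212, 234, 244, 250, 251, 252, 252, 251, 247, 239, 228, 203, 151, 94, 64, 64, 69, 71, 68, 69, 63, 71, 84]
190 [245, 245, 245, 241, 226, 183, 160, 158, 180, 217, 235, 246, 250, 252, 252, 252, 250, 245, 237, 221, 180, 126, 81, 71, 67, 70, 71, 70, 63, 67, 74, 101]
200 [245, 247, 242, 228, 196, 168, 159, 161, 181, 217, 236, 246, 250, 252, 253, 252, 250, 243, 235, 222, 178, 118, 70, 68, 67, 71, 71, 71, 70, 68, 77, 99]
210 [163, 165, 169, 176, 179, 176, 173, 174, 187, 219, 235, 247, 251, 252, 253, 252, 249, 244, 234, 224, 187, 124, 75, 67, 69, 71, 69, 75, 69, 71, 81, 106]
135 [120, 
[... 409 characters left out ...]
, 121, 122, 123, 120, 122, 122, 122, 126, 159, 213, 232, 236, 239, 234, 220, 195, 169, 134, 122, 114, 120, 114, 104, 93]
210 [114, 114, 116, 117, 119, 121, 118, 120, 120, 120, 122, 116, 119, 123, 147, 189, 228, 236, 239, 238, 227, 204, 178, 147, 126, 116, 116]
[[0.4762, 0.1291, 0.057], [0.5204, 0.1215, 0.0561], [0.5432, 0.1176, 0.0572], [0.4176, -0.1437, 0.0326], [0.4532, -0.1502, 0.0345], [0.4879, -0.1571, 0.0352]]
(335, 130) [0.4558 0.1349 0.051 ]
(333, 222) [0.5594 0.115  0.051 ]
(91, 121) [ 0.3963 -0.1405  0.03  ]
(104, 222) [ 0.5163 -0.1668  0.03  ]
(138, 69) [ 0.3492 -0.0758  0.016 ]
(160, 262) [ 0.5857 -0.1218  0.016 ]
(340, 68) [0.3899 0.1531 0.016 ]
(339, 262) [0.6271 0.1125 0.016 ]
```

```bash
cat > leg.py <<'E'
from h import *
from bench import *
u=np.load("f0.npz")["u"];U=np.append(u,0);Z=np.array([0,0,1.])
R0=np.c_[np.cross(U,-Z),U,-Z]@np.diag([-1,-1,1]);k=np.cross(-U,Z)
toe=np.array([.507,.1245,.051])
def pose(th,tcp0,piv):
    r=R.from_rotvec(k*th).as_matrix(); return piv+r@(tcp0-piv),quat(r@R0)
def show(*a):
    s=state();f=s["ft_force"];print(*a,"t%.1f"%s["time"],"u,y,z force",np.round([f@U,f@k,f[2]],2),"gap",round(s["finger_gap"],4),"ff",round(float(s["finger_force"]),1))
    return s
E
python3 - <<'E'
from leg import *
tcp0=np.array([*toe[:2],.043]);piv=toe+.1698*U;piv[2]=.041
for th in(.3,.6,.85): print(inverse_kinematics(*pose(th,tcp0,piv)))
move_l([*toe[:2],.12],.15);show()
move_l(tcp0,.1);show("down")
close();s=show("closed");print(s["ee_pos"])
E
```

```text
[-0.03462726 -0.18923681  1.77268836  0.29740046  1.51736721 -1.44042456]
[-0.2727114  -0.21994241  1.79732043  0.59757469  1.62052456 -1.65531517]
[-0.46061333 -0.1730614   1.80177369  0.82108161  1.74485976 -1.80565218]
t4.0 u,y,z force [-0.12 -0.27  0.5 ] gap 0.0879 ff 0.0
down t4.9 u,y,z force [-0.03  0.67  0.12] gap 0.088 ff 0.0
closed t6.0 u,y,z force [ 5.55 -1.16  0.94] gap 0.013 ff 30.0
[0.50682731 0.12346278 0.04292835]
```

```bash
python3 - <<'E'
from leg import *
s=state();tcp0=np.array(s["ee_pos"])
move_l(tcp0,.05);s=show("relieved");print(s["ee_pos"])
bar=tcp0.copy();piv=bar+.1698*U;piv[2]=.041
np.savez("leg.npz",tcp0=tcp0,piv=piv)
for th in np.arange(.05,.31,.05):
    p,q=pose(th,tcp0,piv); move_l(p,.04,q); s=show(round(th,2)); 
    print(np.round((np.array(s["ee_pos"])-p)*1e3,2))
    if np.linalg.norm(s["ft_force"])>9: print("stop");break
E
```

```text
relieved t6.3 u,y,z force [ 1.83 -0.88  0.4 ] gap 0.0132 ff 30.0
[0.50682421 0.1234032  0.04295202]
0.05 t6.6 u,y,z force [-1.13 -0.82 -1.99] gap 0.0132 ff 30.0
[-0.32  0.19 -0.29]
0.1 t7.0 u,y,z force [-1.08 -1.03 -1.48] gap 0.0131 ff 30.0
[-0.21  0.14 -0.17]
0.15 t7.4 u,y,z force [-0.48 -2.19 -1.37] gap 0.0132 ff 30.0
[-0.09  0.09 -0.11]
0.2 t7.7 u,y,z force [-1.07 -1.51 -1.21] gap 0.0132 ff 30.0
[-0.02  0.07 -0.03]
0.25 t8.1 u,y,z force [-1.47 -2.73 -1.14] gap 0.0133 ff 30.0
[-0.02  0.05 -0.02]
0.3 t8.4 u,y,z force [-0.39 -2.21 -0.83] gap 0.0131 ff 30.0
[-0.02  0.07  0.01]
```

```bash
python3 - <<'E'
from leg import *
d=np.load("leg.npz");tcp0,piv=d["tcp0"],d["piv"]
for th in np.arange(.37,.83,.075):
    p,q=pose(th,tcp0,piv); move_l(p,.05,q); s=show(round(th,2))
    if np.linalg.norm(s["ft_force"])>9: print("stop");break
for n in("top","side"):
    g=get_image(n);cv2.imwrite(f"pics/{n}2.png",g["frame"])
E
```

```text
0.37 t8.8 u,y,z force [-1.6  -3.34 -0.35] gap 0.0131 ff 30.0
0.44 t9.2 u,y,z force [-1.5  -3.07  0.54] gap 0.0131 ff 30.0
0.52 t9.6 u,y,z force [-1.25 -4.22  0.91] gap 0.0131 ff 30.0
0.6 t10.1 u,y,z force [-1.66 -4.95  1.27] gap 0.0129 ff 30.0
0.67 t10.5 u,y,z force [-1.19 -4.69  1.9 ] gap 0.0132 ff 30.0
0.75 t10.9 u,y,z force [-0.81 -6.66  3.92] gap 0.013 ff 30.0
0.82 t11.3 u,y,z force [-1.26 -4.72  3.35] gap 0.0135 ff 30.0
```

View pics/side2.png

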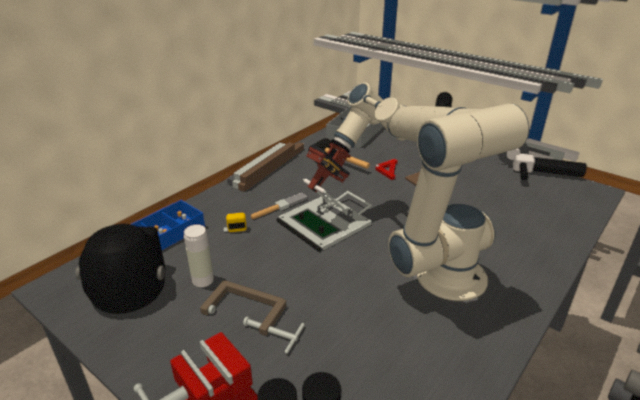

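The side view shows the leg raised at about (312,185), still in the gripper, with the screen flat. Next I'll release it, back off along the tool axis and look from above the handle.

```bash
python3 - <<'E'
from leg import *
from scipy.spatial.transform import Rotation as R
gripper_open();show("open")
s=state();q=s["ee_rot"];z=R.from_quat([q[1],q[2],q[3],q[0]]).as_matrix()[:,2]
p=np.array(s["ee_pos"]);move_l(p-.12*z,.2)
move_to([.456,-.155,.26],quat(R0));show()
for n in("top","wrist"):
    g=get_image(n);np.savez(n+"3.npz",**g)
    f=g["frame"]
    if n=="top": a=cv2.resize(f[150:290,250:420],None,fx=2.35,fy=2.86)
    cv2.imwrite("pics/"+n+"3.png",f)
cv2.imwrite("pics/c3.png",np.hstack([a[:400],f[:,::1]])[:, :800] if 0 else np.vstack([cv2.resize(f,(480,300)),cv2.resize(a,(480,300))]))
E
```

```text
open t12.6 u,y,z force [ 0.05 -0.13  0.21] gap 0.0881 ff 0.0
t14.1 u,y,z force [ 0.57  1.11 -0.16] gap 0.0882 ff 0.0
```

View pics/c3.png

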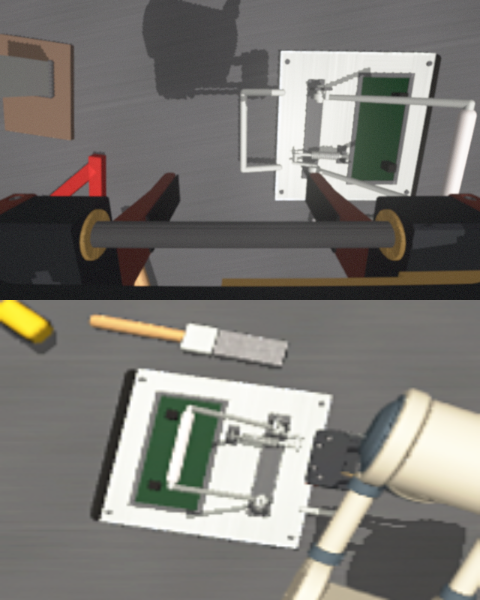

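The wrist view (full-size px) shows the handle bar at about (325,123)–(327,227), with the toe bar raised near (614,200). In the top view the toe is near (313,219), so the leg is out. I'll check the leg angle and handle position numerically.

```bash
python3 - <<'E'
from leg import *
w=dict(np.load("wrist3.npz"));t=dict(np.load("top3.npz"))
f=w["frame"]
P=[]
for v in (135,150,165,180,195,210):
    r=f[v,312:340].min(1).astype(float);x=np.where(r>180)[0]+312
    P.append(onz(w,x.mean(),v,.030)); print(v,x.min(),x.max(),P[-1].round(4),depthpt(w,round(x.mean()),v).round(4))
for v in(160,190): 
    r=f[v,580:640].min(1);x=np.where(r>190)[0]+580;print("toe w",v,x.min(),x.max(),depthpt(w,round(x.mean()),v).round(4))
r=t["frame"][218,300:330];x=np.where(r.min(1)>180)[0]+300;print("toe top",x,depthpt(t,round(x[:6].mean()),218).round(4))
for p in((435,52),(412,200),(279,50),(276,198)): print(onz(w,p[0]*4/3,p[1]*4/3,.016).round(4))
print("ends",onz(w,324,123,.03),onz(w,327,227,.03))
E
```

```text
135 324 326 [ 0.4108 -0.1426  0.03  ] [ 0.3885 -0.142   0.4122]
150 322 328 [ 0.4273 -0.1455  0.03  ] [ 0.4267 -0.1455  0.0361]
165 322 328 [ 0.4441 -0.1485  0.03  ] [ 0.4436 -0.1484  0.0336]
180 322 327 [ 0.4613 -0.152   0.03  ] [ 0.4602 -0.1525  0.0351]
195 322 327 [ 0.4789 -0.1551  0.03  ] [ 0.4776 -0.1555  0.0348]
210 322 327 [ 0.4969 -0.1583  0.03  ] [ 0.4958 -0.1587  0.0335]
toe w 160 618 633 [0.4539 0.0603 0.1853]
toe w 190 611 626 [0.4749 0.056  0.1848]
toe top [312 313 314 315 327 328 329] [0.5036 0.0441 0.0177]
[0.3887 0.1536 0.016 ]
[0.6279 0.1168 0.016 ]
[ 0.3469 -0.0783  0.016 ]
[ 0.5818 -0.1162  0.016 ]
ends [ 0.39762907 -0.14145827  0.03      ] [ 0.51836739 -0.15898025  0.03      ]
```

Toe top at z 0.185, so the leg is locked home. The handle centre is at (0.458,-0.1507). Now I'll grip the bar and start tipping.

```bash
cat > tip.py <<'E'
from leg import *
def rel(th): return np.array([.295*np.cos(th)-.022*np.sin(th)-.008*th, .008+.295*np.sin(th)+.022*np.cos(th)])
def tp(th,h0):
    r=rel(th)-rel(0); return h0+U*r[0]+Z*r[1]
def run(ths,h0,sp=.09,lim=20):
    for th in ths:
        move_l(tp(th,h0),sp);s=show(round(float(th),2))
        if np.linalg.norm(s["ft_force"])>lim: print("stop");return False
    return True
E
python3 - <<'E'
from tip import *
p=np.array([.458,-.1507,.028]);
for th in(0,.5,1,1.5,2.04): assert inverse_kinematics(tp(th,p),quat(R0)) is not None
move_l([*p[:2],.1],.15,quat(R0));move_l(p,.08);show("down")
close();s=show("closed");h0=np.array(s["ee_pos"]);print(h0)
move_l(h0,.05);show("relieved")
np.save("h0.npy",h0)
run(np.arange(.1,.95,.1),h0)
E
```

```text
down t16.5 u,y,z force [0.35 0.37 0.04] gap 0.0878 ff 0.0
closed t17.7 u,y,z force [ 4.59  0.72 -1.56] gap 0.0091 ff 30.0
[ 0.45788673 -0.15129527  0.02798751]
relieved t17.9 u,y,z force [ 3.09 -0.37 -0.55] gap 0.0092 ff 30.0
0.1 t18.4 u,y,z force [ 0.09  0.36 -3.86] gap 0.0091 ff 30.0
0.2 t18.9 u,y,z force [ 0.11  0.54 -4.03] gap 0.009 ff 30.0
0.3 t19.4 u,y,z force [ 1.67  0.07 -4.2 ] gap 0.0089 ff 30.0
0.4 t19.9 u,y,z force [ 2.67  0.57 -2.47] gap 0.0091 ff 30.0
0.5 t20.3 u,y,z force [ 2.96  1.19 -2.36] gap 0.0088 ff 30.0
0.6 t20.8 u,y,z force [ 3.15  0.41 -0.51] gap 0.0096 ff 30.0
0.7 t21.3 u,y,z force [ 6.43 -0.21  1.66] gap 0.0088 ff 30.0
0.8 t21.8 u,y,z force [ 8.78 -0.29  5.26] gap 0.0091 ff 30.0
0.9 t22.3 u,y,z force [ 8.84 -1.78  8.17] gap 0.0087 ff 30.0
```

The bar path is compressing the screen by a couple of mm radially. I'll relieve the radial force with feedback from here.

```bash
cat >> tip.py <<'E'
def runc(ths,h,sp=.09,want=1.5):
    for th in ths:
        move_l(tp(th,h),sp);s=show(round(float(th),2));f=s["ft_force"]
        e=U*np.cos(th)+Z*np.sin(th);fr=f@e
        if abs(fr)>25: print("stop");break
        h=h+e*np.clip((fr-want)/5000*.6,-.0015,.0015)
    print("off",h-np.load("h0.npy"));np.save("h.npy",h)
E
python3 - <<'E'
from tip import *
h=np.load("h0.npy")
runc([.9,.9,.95,1.0,1.1,1.2,1.3,1.35],h)
g=get_image("side");cv2.imwrite("pics/side4.png",g["frame"][100:300,150:500].repeat(2,0).repeat(2,1))
E
```

```text
0.9 t22.5 u,y,z force [ 8.54 -1.7   7.38] gap 0.0091 ff 30.0
0.9 t22.8 u,y,z force [ 6.19 -0.33  4.5 ] gap 0.0091 ff 30.0
0.95 t23.1 u,y,z force [6.69 0.48 5.87] gap 0.0089 ff 30.0
1.0 t23.4 u,y,z force [5.41 1.32 4.79] gap 0.0091 ff 30.0
1.1 t23.9 u,y,z force [3.61 3.19 4.14] gap 0.0091 ff 30.0
1.2 t24.4 u,y,z force [2.49 3.39 2.11] gap 0.009 ff 30.0
1.3 t24.9 u,y,z force [0.66 3.55 1.94] gap 0.0096 ff 30.0
1.35 t25.2 u,y,z force [0.99 4.21 1.2 ] gap 0.0095 ff 30.0
off [-0.00039851 -0.00225521  0.00331686]
```

View pics/side4.png

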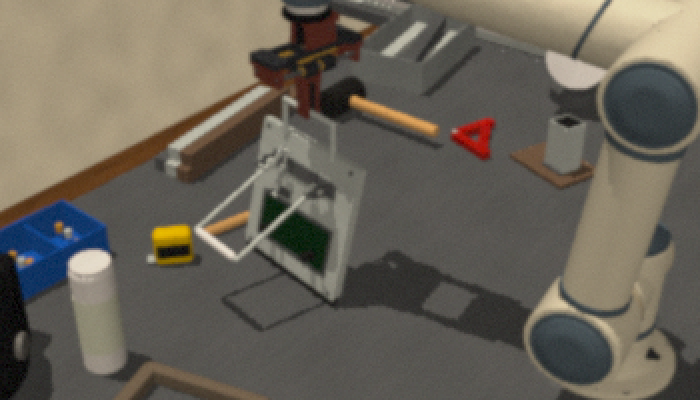

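The side crop shows the screen nearly upright at (305,210), with the gripper on the handle and the leg out to the left at (230,240). Next I'll take it past upright and lean it back gently.

```bash
python3 - <<'E'
from tip import *
h=np.load("h.npy")
runc([1.42,1.5,1.6,1.7,1.8,1.88,1.94],h,.06)
h=np.load("h.npy")
for th in np.arange(1.96,2.03,.01):
    move_l(tp(th,h),.02);hold(.1);s=show(round(th,3));print(np.round((s["ee_pos"]-tp(th,h))*1e3,2))
E
```

```text
1.42 t25.7 u,y,z force [1.34 3.63 1.69] gap 0.0089 ff 30.0
1.5 t26.3 u,y,z force [0.42 4.08 1.01] gap 0.009 ff 30.0
1.6 t26.9 u,y,z force [-0.46  2.08  0.76] gap 0.009 ff 30.0
1.7 t27.6 u,y,z force [-1.33  4.17  2.1 ] gap 0.0091 ff 30.0
1.8 t28.3 u,y,z force [-0.48  2.9   2.27] gap 0.0093 ff 30.0
1.88 t28.8 u,y,z force [-1.95  2.14  0.64] gap 0.0092 ff 30.0
1.94 t29.3 u,y,z force [-2.15  2.64 -0.06] gap 0.0093 ff 30.0
off [-0.00040131 -0.0022711   0.00328264]
1.96 t29.8 u,y,z force [-2.17  1.01  0.43] gap 0.0091 ff 30.0
[-0.04  0.01  0.03]
1.97 t30.2 u,y,z force [-1.95  0.93  0.34] gap 0.0093 ff 30.0
[-0.02  0.05  0.05]
1.98 t30.6 u,y,z force [-1.8   1.37  0.12] gap 0.009 ff 30.0
[-0.01  0.08 -0.  ]
1.99 t31.0 u,y,z force [-2.34  0.33  1.65] gap 0.0091 ff 30.0
[-0.03  0.08  0.05]
2.0 t31.4 u,y,z force [-2.44 -0.14  1.93] gap 0.0089 ff 30.0
[-0.04  0.11  0.03]
2.01 t31.8 u,y,z force [-2.55 -0.    2.09] gap 0.009 ff 30.0
[-0.02  0.09 -0.02]
2.02 t32.2 u,y,z force [-1.88  0.27  2.16] gap 0.0095 ff 30.0
[-0.02  0.07  0.08]
```

```bash
python3 - <<'E'
from tip import *
h=np.load("h.npy")
for th in np.arange(2.03,2.13,.008):
    move_l(tp(th,h),.02);hold(.15)
    ft=[]
    for _ in range(4): hold(.02);f=state()["ft_force"];ft.append(-(f@U)*np.sin(th)+f[2]*np.cos(th))
    m=np.mean(ft);show(round(th,3));print("tang",round(m,2))
    if m<-1: break
np.save("th.npy",th)
g=get_image("side");cv2.imwrite("pics/side5.png",g["frame"][100:300,150:500].repeat(2,0).repeat(2,1))
E
```

```text
2.03 t32.7 u,y,z force [-3.24 -0.5   3.29] gap 0.0096 ff 30.0
tang 1.68
2.038 t33.2 u,y,z force [-4.06  0.45  3.97] gap 0.0091 ff 30.0
tang 2.04
2.046 t33.7 u,y,z force [-4.69 -1.5   4.7 ] gap 0.009 ff 30.0
tang 2.29
2.054 t34.2 u,y,z force [-4.55 -0.88  3.99] gap 0.0088 ff 30.0
tang 1.84
2.062 t34.7 u,y,z force [ 1.96 -1.96  7.06] gap 0.009 ff 30.0
tang -4.45
```

View pics/side5.png

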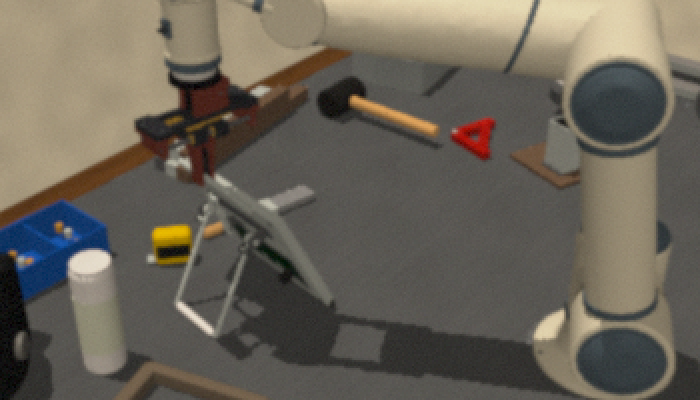

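The toe is on the table at (200,310), shown by the force flip. I'll ease off slightly, release, retreat straight up and verify.

```bash
python3 - <<'E'
from tip import *
h=np.load("h.npy")
p=tp(2.0585,h);move_l(p,.02);hold(.2);show()
gripper_open();show("open")
p=np.array(state()["ee_pos"]);move_l(p+[0,0,.02],.05);move_l(p+[0,0,.2],.15);move_to([.3,-.3,.45],quat(R0));hold(.3);show()
for n in("top","side"):
    g=get_image(n);np.savez(n+"6.npz",**g)
    cv2.imwrite(f"pics/{n}6.png",g["frame"])
a=cv2.imread("pics/top6.png");b=cv2.imread("pics/side6.png")
cv2.imwrite("pics/c6.png",np.vstack([cv2.resize(a[60:360,60:540],(480,300)),cv2.resize(b[100:350,100:500],(480,300))]))
d=cv2.absdiff(a,cv2.imread("pics/top0.png")).max(2)
for nm,(x,y) in dict(tape=(257,159),brush=(320,167),mallet=(445,150),sq=(466,216),job=(468,268),clamp=(185,260),can=(172,190)).items(): print(nm,d[y-12:y+12,x-12:x+12].mean().round(1))
E
```

```text
t35.2 u,y,z force [-2.79 -1.77  6.63] gap 0.0092 ff 30.0
open t36.5 u,y,z force [0.35 0.12 0.21] gap 0.0875 ff 0.0
t41.0 u,y,z force [-0.06  1.1  -0.07] gap 0.0879 ff 0.0
tape 20.5
brush 9.3
mallet 10.4
sq 9.6
job 10.1
clamp 9.3
can 6.9
```

View pics/c6.png

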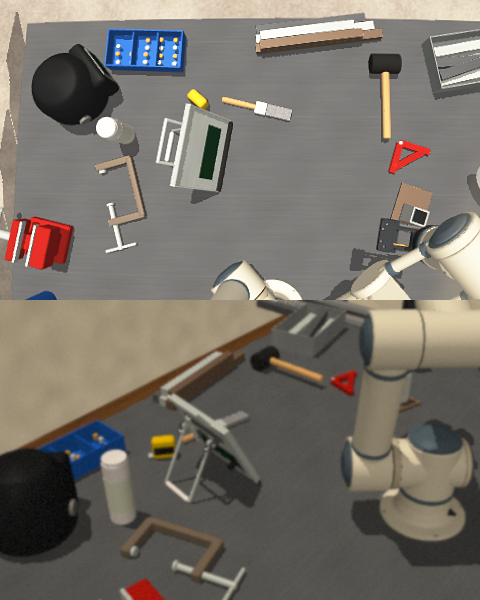

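The screen stands on its leg with everything else apparently in place. I'll check the tape's centroid in both views, then hand in if it hasn't moved.

```bash
python3 - <<'E'
from leg import *
ok=True
for n in("top","side"):
    c=[]
    for k_ in("0","6"):
        f=cv2.imread(f"pics/{n}{k_}.png");w=cv2.inRange(cv2.cvtColor(f,cv2.COLOR_BGR2HSV),(22,150,80),(34,255,255));x0,y0=(235,140) if n=="top" else (215,200)
        y,x=np.nonzero(w[y0:y0+45,x0:x0+45]);c.append((x.mean(),y.mean(),len(x)))
    print(n,np.round(c,2)); 
    ok&=bool(np.hypot(c[0][0]-c[1][0],c[0][1]-c[1][1])<1.2)
if ok: print(job_done())
E
```

```text
top [[ 22.64  19.23 230.  ]
 [ 22.53  18.96 230.  ]]
side [[ 20.95  20.59 261.  ]
 [ 20.39  20.27 252.  ]]
the job is handed in; nothing more can be done
None
```

The leg is locked out and the screen stands on its own, leaning on it; it was eased down under force control without a drop, nothing else on the bench visibly moved, and the job was handed in at about 41 s.

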